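Fetch the backing block from its lidded box and set it in the brick hearth

TASK

Swing the lid of the blue steel box back past its balance point so that it stays fully open by itself, then lift out the copper-topped backing block (in the box only its long sides can be reached). Set the block down flat on the bare table and let go, then take it again, by its ends, so that your fingers fit between the two firebricks of the hearth, and lay it on the slab wholly between them, copper side up, without dropping it. Leave the lid open, let go of everything, and do not disturb the pliers, the steel plates or the brush.

Things in the scene. Friction and masses are not known exactly. Their poses are not given: they have to be found in the camera images.
- box: Blue steel box fixed to the table, open-topped under its lid: outside 80 (x) x 150 (y) x 60 high, walls and floor 4 mm. Origin at the centre of its underside, z up. The lid hinges on the upper edge at its +x side. The block lies inside, its length along the box's x with about 6 mm between each end and the wall, and at least 35 mm of free space beside each long side.
- lid (a joint): Angle of the lid (rad): 0 closed, 2.3 at its stop, fully open and leaning back beyond the box's +x side. It swings freely about the box's y direction, balances at about 1.3, falls shut below that and falls open to 2.3 above it. Mass about 250 g. Lid plate 80 x 150 x 3 mm.
- lid_hinge (a point): Middle of the lid's hinge line, on the upper edge of the box at its +x side, 60 mm above the table. Moves with the lid only in orientation.
- lid_handle (a point): Middle of the lid's handle, a round steel bar 10 mm thick and 80 mm long, parallel to the hinge (along the box's y), on two posts at its ends; its centre is 35 mm above the lid's upper face and 28 mm from the lid's front edge. With the lid closed it is 52 mm from the hinge towards the box's -x and 38 mm above the hinge. The bar can turn between fingers that pinch it across.
- block_center (a point): Centre of the backing block: solid aluminium with an 8 mm copper top layer, 60 (x) x 36 (y) x 45 high, about 320 g; point at half height, 22.5 mm above its underside; z points out of the copper face. It starts lying flat in the closed box, with its centre 26.5 mm above the table.
- hearth: Fixed hearth of buff firebrick: a slab 130 (x) x 185 (y) x 15 high with two bricks on it, each 114 (x) x 64 (y) x 64 high (tops 79 mm above the table), leaving a gap 50 mm wide and 114 mm long that runs along the hearth's x and is open at both ends and above. Origin at the centre of the slab's underside, z up.
- hearth_seat (a point): Point on the slab's upper face (15 mm above the table) at the middle of the gap between the bricks; x along the gap.
- pliers: Bystander: loose steel pliers lying flat, 150 mm long, origin near the pivot, on the table. Leave alone.
- plates: Bystander: loose small stack of three steel plates, about 75 x 60 x 24 mm, origin at the centre of its underside. Leave alone.
- brush: Bystander: loose brush lying along its own x, about 200 mm long, lower than 50 mm. Leave alone.
There are look-alikes about, which are no part of the job. Of the things that look like the hearth, the largest one is meant. Of the things that look like the box, the larger one is meant.

How it is judged (in metres and radians):
On the way, in this order (a step that is already met when the one before it is completed fails the run):
1. the lid has fallen fully open (past 2.1 rad) and nothing of the robot touches it (value of joint lid above 2.1 rad and contact force between lid and the arm below 0.1 N and contact force between lid and the fingers below 0.1 N), for 0.2 s.
2. the block is lifted out over the box's rim by the gripper (height (world z) of block_center above 0.085 m and contact force between block and the fingers above 0.5 N), for 0.1 s.
3. the block rests flat on the bare table outside the box, let go (height (world z) of block_center below 0.0265 m and angle between block_center's own z axis and vertical below 0.1 rad and linear speed of block below 0.02 m/s and contact force between block and the fingers below 0.1 N and horizontal distance between block_center and box above 0.07 m), for 0.2 s.
4. the block is lowered between the bricks to within 6 mm of the slab while still gripped (horizontal distance between block_center and hearth_seat below 0.035 m and z of block_center in the frame of hearth_seat below 0.0285 m and contact force between block and the fingers above 0.5 N), for 0.05 s.
At the end, for the whole second after the job is handed in: The lid is open beyond 2.1 rad; the block rests still, released and flat (within 0.1 rad), copper side up, on the hearth slab between the bricks, its centre within 28 mm of the middle along the gap and within 12 mm across it; the bystanders are where they were (within 25 mm) (value of joint lid above 2.1 rad and x of block_center in the frame of hearth_seat between -0.028 and 0.028 m and y of block_center in the frame of hearth_seat between -0.012 and 0.012 m and z of block_center in the frame of hearth_seat between 0.019 and 0.0265 m and angle between block_center's own z axis and vertical below 0.1 rad and linear speed of block below 0.02 m/s and contact force between block and the fingers below 0.1 N); the robot touches nothing.
It fails at once if the pliers, plates or brush are moved by more than 25 mm (distance of any of pliers, plates, brush from where it was at the start of the episode above 0.025 m).
It also fails if it takes over 72 s, if anything falls off the work surface, if the arm or the gripper's body presses on something with over 40 N, if the wrist force passes 120 N, or if a joint passes its speed limit or range.

ROBOT

A 6-joint arm with a two-finger parallel gripper is mounted at the origin on the work surface. World frame = base frame: x ahead of the robot, y to its left, z up, the work surface at z = 0. Lengths are in m, angles in degrees, forces in N, time in s.
With the tool pointing down it reaches from about 0.4 to 0.825 m from the base axis. Payload 7 kg.
Tool frame: the origin (TCP) lies on the centre line of the jaws, within the pads' length; the fingertips stand 19 mm ahead of it and the grasp point (between the pads) is the TCP; z points along the fingers, y is the line along which they close (so a half turn about z gives the same grasp; the last joint's range is limited). The gripper opens to 88 mm and grips with 3 to 60 N. Pads are 19 mm wide; open, the fingers measure 130 mm over their backs; the gripper's body (78 mm by 193 mm) begins 47 mm behind the grasp point.
Start: joints at [90.877, 20.546, 0.682, 0, -70.136, -16.507], TCP at [0.182, 0.65, 0.246] pointing down, gripper open.
Joint ranges: [-176.03, 176.03], [-82.01, 121.73], [-58.28, 71.71], [-173.87, 95.51], [-174.79, -0.11], [-173.66, 173.66]. Speed limits (degrees/s): [136.94, 136.94, 172.46, 180, 180, 180].

INTERFACE

Orientations are given as [roll, pitch, yaw] about the fixed x, y, z axes, in that order (R = Rz(yaw) Ry(pitch) Rx(roll)).
In Python, from plant import get_state, capture, close_job gives the robot as it stands.
- The arm moves only by the tool apply_moves, never from a script. Its argument "targets" is a list of rows, each a list of 7 numbers: the opening, from 0 (shut) to 1 (fully open), then the shift along the tool's x, y, z normalised to -1 to 1, where 1 is 1000 mm, then the turn, a rotation vector about the tool's x, y, z normalised to -1 to 1, where 1 is 90 degrees. In form: [[claw, tx, ty, tz, ax, ay, az], ...]. A call has 1 to 20 rows; each row shifts and turns the commanded pose from where the row before left it, along the tool's axes as they then stand; what a row does not reach is not made up. A row lasts 1/12 s, in which the tool goes at most 41.7 mm and 7.16 degrees, less where a joint would pass 70% of its speed; a pose out of reach is approached as far as the arm can. A call with a number of a shift or a turn outside -1 to 1 is refused whole. A call with a gripper value outside its range is refused whole. The fingers move at their own pace and stop on an object; "newtons" is the grip in N (left out, the last holds). Time passes only in rows, so rows that do not move let the fingers close. It gives the time, the measured TCP pose, the force, the opening and the grip force at its end, in the units of the state.
- get_state(): the state, without advancing time (a new reading comes with each control period).
- capture(name): name is "scene" or "top" or "wrist"; returns a dict with "frame" (420x560x3 uint8, red, green, blue), "range_z" (420x560 float32, m along the optical axis (not along the pixel's ray), 0 where there is no reading), "camera_matrix" (3x3 intrinsics, pixels), "k1" (the pictures are not rectified: a ray, as slopes to the right and down, at radius r is drawn at 1 + k1 r^2 times it, then the intrinsics apply), "T" (4x4, takes a point from camera to world coordinates). Camera axes: x right, y down, z forward; pixel columns grow to the right and rows downward; lengths in m; the calibration is good to about 2 mm. A picture is of the moment at which its call begins.
- close_job(): hands the job in; it is judged then, once.
The state is a dict: "time_s": time; "joints": joint angles; "qd": joint speeds; "joint_torque": joint torques, N m; "tcp_pos": TCP position; "eef_rot": TCP orientation; "contact_force": force on the tool from outside, world axes, zero at the start; "moment": the same for the moment, N m; "gripper_width": finger opening in m; "gripper_force": force on a finger pad.
Only numpy, scipy, OpenCV 4.12 (cv2) and the standard library are available. Lean on these libraries where they do the work, as an engineer would, in place of code of your own. Each camera call takes 0.05 s, during which the arm holds its last target. There are 200 camera calls.

## Working session

There is one attempt and no reset: what is moved stays moved. The work goes in short steps, Python scripts to look and compute and a tool call to move; the robot and the scene stay as the last step left them, time stands still between calls to the robot, and variables do not carry over. Pictures are saved under pics/ and viewed, at most 10 in all, crops included, and the job is handed in when it is done.

Besides the shell and the picture viewer there is one more tool, called by a JSON object that holds its "method" and its "body", one argument or row to a line. apply_moves: Moves the arm, as the interface text tells. Scaled input: -1 to 1 covers 1000 mm each way for a shift and 90 degrees each way for a turn. Its arguments: {"type":"object","properties":{"targets":{"type":"array","items":{"type":"array","items":{"type":"number"}}},"newtons":{"type":"number"}},"required":["targets"]}

```bash
mkdir -p pics
cat > h.py <<'E'
import numpy as np,cv2
from plant import get_state,capture,close_job
def pts(c):
    K=c['camera_matrix'];h,w=c['range_z'].shape
    u,v=np.meshgrid(np.arange(w),np.arange(h))
    uv=np.stack([u,v],-1).reshape(-1,1,2).astype(np.float64)
    n=cv2.undistortPoints(uv,np.array(K,float),np.array([c['k1'],0,0,0.])).reshape(h,w,2)
    z=c['range_z'][...,None]
    p=np.concatenate([n*z,z],-1)
    T=np.array(c['T']);return p@T[:3,:3].T+T[:3,3]
def save(c,n): cv2.imwrite('pics/'+n+'.png',c['frame'][...,::-1])
E
python3 - <<'E'
from h import *
import pickle
print(get_state())
for n in['top','scene']:
    c=capture(n);save(c,n+'0');pickle.dump(c,open(n+'0.pkl','wb'));print(n,np.round(c['T'],3).tolist(),c['k1'],c['camera_matrix'])
E
```

```text
{'time_s': 0.0, 'joints': array([ 9.08766037e+01,  2.05896971e+01,  6.35943173e-01, -1.95761599e-02,
       -7.01353914e+01, -1.65067705e+01]), 'qd': array([-0.0218968 , -0.0095927 ,  0.07394095, -0.0693904 ,  0.03701199,
       -0.03726599]), 'joint_torque': array([-4.08408696e-04, -5.82718670e+01,  2.93047410e+01,  6.99748859e+00,
        6.86637824e-03, -1.49787202e-04]), 'tcp_pos': array([0.18176746, 0.64961192, 0.24466046]), 'eef_rot': array([ 1.79909299e+02, -7.68645417e-03, -1.56368270e+01]), 'contact_force': array([ 0.27577614,  0.00176698, -0.4220075 ]), 'moment': array([-0.0005817 , -0.01190986,  0.03890962]), 'gripper_force': 0.0, 'gripper_width': 0.08763205640771149}
top [[-0.013, -0.998, 0.06, 0.466], [-1.0, 0.012, -0.011, 0.009], [0.011, -0.061, -0.998, 1.429], [0.0, 0.0, 0.0, 1.0]] -0.11394243350745423 [[424.87153879   0.         275.58303737]
 [  0.         424.87153879 201.21682653]
 [  0.           0.           1.        ]]
scene [[-0.816, 0.401, -0.417, 1.102], [0.578, 0.548, -0.604, 0.819], [-0.014, -0.734, -0.679, 0.969], [0.0, 0.0, 0.0, 1.0]] -0.1747109364806569 [[505.53274065   0.         281.1033767 ]
 [  0.         505.53274065 204.9921798 ]
 [  0.           0.           1.        ]]
```

View pics/top0.png

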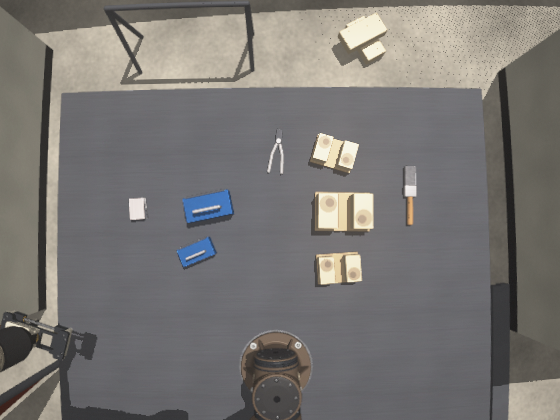

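View pics/scene0.png

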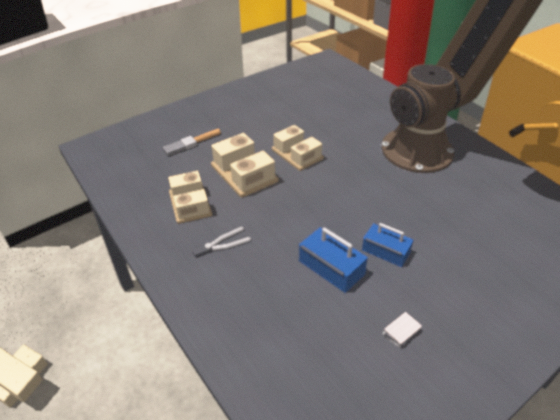

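The top view shows the large blue box at (208,207), its small look-alike at (196,251), the large hearth at (344,211), and small hearths at (335,153) and (339,269). The pliers are at (278,152), the plates at (138,209) and the brush at (410,195).

Run:
```python
from h import *
import pickle
def rect(xy):
    r=cv2.minAreaRect((xy*1000).astype(np.float32));return np.round(cv2.boxPoints(r)).tolist(),np.round(r[0],1),np.round(r[1],1),round(r[2],1)
for n in['top','scene']:
    c=pickle.load(open(n+'0.pkl','rb'));P=pts(c);f=c['frame'].astype(int)
    hsv=cv2.cvtColor(c['frame'],cv2.COLOR_RGB2HSV)
    near=lambda x,y,r:(np.hypot(P[...,0]-x,P[...,1]-y)<r)&(c['range_z']>0)
    if n=='top': print('raw box px',P[207,190],'hearth',P[211,345],P[190,325],'table',P[300,150],P[120,230])
    bx,by=P[207,190][:2] if n=='top' else (bx,by)
    if n=='top': bx,by=P[203,210][:2]; hx,hy=P[211,345][:2]
    blue=(hsv[...,0]>100)&(hsv[...,0]<125)&(hsv[...,1]>120)
    m=blue&near(bx,by,.11)&(P[...,2]>.052)&(P[...,2]<.072)
    print(n,'lid',m.sum(),np.median(P[m][:,2]),rect(P[m][:,:2]))
    m=~blue&near(bx,by,.1)&(P[...,2]>.085)&(P[...,2]<.115)
    print('handle',m.sum(),np.median(P[m][:,2]),rect(P[m][:,:2]))
    m=near(hx,hy,.12)&(P[...,2]>.07)&(P[...,2]<.09)
    k,l=cv2.connectedComponents(m.astype(np.uint8))
    for i in range(1,k):
        q=l==i
        if q.sum()>50: print('brick',q.sum(),np.median(P[q][:,2]),rect(P[q][:,:2]))
    m=near(hx,hy,.12)&(P[...,2]>.07)&(P[...,2]<.09);print('bricks all',rect(P[m][:,:2]))
    print('table z',np.median(P[near(.5,.1,.05)][:,2]))
```

```text
raw box px [0.53308529 0.26914388 0.06509759] hearth [ 0.51587605 -0.23900141  0.01717404] [ 5.88469478e-01 -1.75411188e-01  1.16146439e-04] table [0.22449735 0.41889254 0.00239118] [ 0.83324967  0.14511799 -0.00108278]
top lid 973 0.06373931353948925 ([[482.0, 280.0], [512.0, 134.0], [588.0, 149.0], [559.0, 295.0]], array([535.2, 214.4]), array([ 77.9, 149.2]), 11.4)
handle 93 0.10259901918402359 ([[512.0, 254.0], [529.0, 168.0], [538.0, 170.0], [521.0, 256.0]], array([524.9, 211.8]), array([ 9.8, 88. ]), 11.1)
brick 716 0.0793521027961267 ([[460.0, -202.0], [572.0, -204.0], [573.0, -142.0], [461.0, -140.0]], array([ 516.4, -172.2]), array([ 62.2, 112.5]), 88.9)
brick 688 0.07937692897354953 ([[458.0, -316.0], [567.0, -318.0], [569.0, -255.0], [459.0, -253.0]], array([ 513.1, -285.5]), array([ 62.8, 109.5]), 88.8)
bricks all ([[458.0, -316.0], [570.0, -318.0], [573.0, -142.0], [461.0, -140.0]], array([ 515.5, -229.1]), array([176.1, 112.3]), 89.1)
table z 0.0005732672230462921
scene lid 1285 0.06342086218244392 ([[486.0, 285.0], [512.0, 137.0], [593.0, 151.0], [567.0, 299.0]], array([539.4, 218.2]), array([ 82.2, 150.4]), 10.2)
handle 165 0.10139136777291402 ([[514.0, 258.0], [529.0, 172.0], [541.0, 174.0], [527.0, 261.0]], array([527.7, 216.2]), array([12.5, 88. ]), 9.6)
brick 545 0.07716877797197952 ([[457.0, -318.0], [574.0, -318.0], [574.0, -246.0], [457.0, -246.0]], array([ 515.7, -282.2]), array([ 71.9, 117.1]), 90.0)
brick 607 0.07712375667345117 ([[460.0, -200.0], [576.0, -207.0], [580.0, -136.0], [464.0, -130.0]], array([ 519.9, -168.3]), array([ 70.5, 116.3]), 86.8)
bricks all ([[455.0, -316.0], [573.0, -320.0], [579.0, -135.0], [461.0, -131.0]], array([ 517.3, -225.8]), array([185. , 118.1]), 88.2)
table z 0.000431896405061194
```

{"method": "apply_moves", "body": {
  "targets": [
    [1, 0.0249, 0.0182, 0.0047, 0, 0, 0],
    [1, 0.0249, 0.0182, 0.0047, 0, 0, 0],
    [1, 0.0249, 0.0182, 0.0047, 0, 0, 0],
    [1, 0.0249, 0.0182, 0.0047, 0, 0, 0],
    [1, 0.0249, 0.0182, 0.0047, 0, 0, 0],
    [1, 0.0249, 0.0182, 0.0047, 0, 0, 0],
    [1, 0.0249, 0.0182, 0.0047, 0, 0, 0],
    [1, 0.0249, 0.0182, 0.0047, 0, 0, 0],
    [1, 0.0249, 0.0182, 0.0047, 0, 0, 0],
    [1, 0.0249, 0.0182, 0.0047, 0, 0, 0],
    [1, 0.0249, 0.0182, 0.0047, 0, 0, 0],
    [1, 0.0249, 0.0182, 0.0047, 0, 0, 0],
    [1, 0.0249, 0.0182, 0.0047, 0, 0, 0],
    [1, 0.0249, 0.0182, 0.0047, 0, 0, 0],
    [1, 0.0249, 0.0182, 0.0047, 0, 0, 0],
    [1, 0.0249, 0.0182, 0.0047, 0, 0, 0],
    [1, 0.0249, 0.0182, 0.0047, 0, 0, 0],
    [1, 0.0249, 0.0182, 0.0047, 0, 0, 0]
  ]
}}

```text
time_s: 1.6
tcp_pos: [0.5258, 0.2123, 0.1605]
eef_rot: [180.0, 0.0, -15.6]
contact_force: [0.3, 0.2, -0.1]
gripper_width: 0.0879
gripper_force: 0.0
```

{"method": "apply_moves", "body": {
  "targets": [
    [1, 0, 0, 0, 0, 0, 0.07],
    [1, 0, 0, 0, 0, 0, 0.07],
    [1, 0, 0, 0, 0, 0, 0.07],
    [1, 0, 0, 0, 0, 0, 0.07],
    [1, 0, 0, 0, 0, 0, 0.07],
    [1, 0, 0, 0, 0, 0, 0.07],
    [1, 0, 0, 0, 0, 0, 0.07],
    [1, 0, 0, 0, 0, 0, 0.07],
    [1, 0, 0, 0, 0, 0, 0.07],
    [1, 0, 0, 0, 0, 0, 0.07],
    [1, 0, 0, 0, 0, 0, 0],
    [1, 0, 0, 0, 0, 0, 0]
  ]
}}

```text
time_s: 2.6
tcp_pos: [0.5251, 0.2137, 0.1607]
eef_rot: [180.0, -0.0, -78.4]
contact_force: [-0.4, 0.5, -0.7]
gripper_width: 0.0874
gripper_force: 0.0
```

Run:
```python
from h import *
c=capture('wrist');save(c,'w1');P=pts(c)
s=get_state();print(s['tcp_pos'],s['eef_rot'],s['time_s'])
m=(np.hypot(P[...,0]-.526,P[...,1]-.214)<.06)&(P[...,2]>.088)&(P[...,2]<.11)&(c['range_z']>0)
r=cv2.minAreaRect((P[m][:,:2]*1000).astype(np.float32));print(m.sum(),r,P[m].max(0))
```

```text
[0.5251375  0.21366999 0.16076544] [ 1.79980235e+02 -1.06245549e-02 -7.84112209e+01] 2.65
1806 ((526.635986328125, 206.84022521972656), (10.01016616821289, 77.51004791259766), 10.987972259521484) [0.53787629 0.24581299 0.10369104]
```

View pics/w1.png

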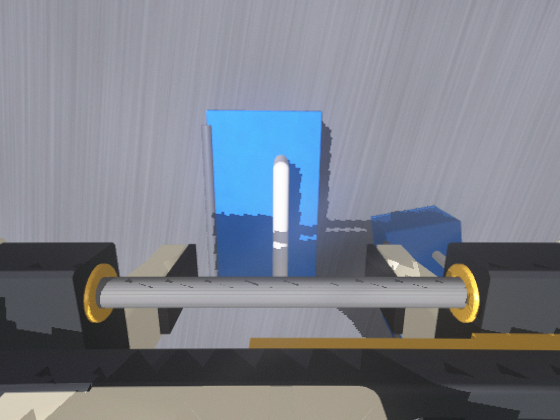

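The wrist view shows the bar centred between the fingers (column 280) and the hinge on the left (column 207). I'll descend and pinch it.

{"method": "apply_moves", "body": {
  "targets": [
    [1, 0, -0.001, 0.014, 0, 0, 0.007],
    [1, 0, 0, 0.014, 0, 0, 0],
    [1, 0, 0, 0.014, 0, 0, 0],
    [1, 0, 0, 0.014, 0, 0, 0],
    [1, 0, 0, 0, 0, 0, 0],
    [0, 0, 0, 0, 0, 0, 0],
    [0, 0, 0, 0, 0, 0, 0],
    [0, 0, 0, 0, 0, 0, 0],
    [0, 0, 0, 0, 0, 0, 0],
    [0, 0, 0, 0, 0, 0, 0],
    [0, 0, 0, 0, 0, 0, 0],
    [0, 0, 0, 0, 0, 0, 0],
    [0, 0, 0, 0, 0, 0, 0]
  ],
  "newtons": 20
}}

```text
time_s: 3.73
tcp_pos: [0.5262, 0.214, 0.1051]
eef_rot: [-180.0, 0.0, -79.3]
contact_force: [0.1, -0.1, -0.6]
gripper_width: 0.04
gripper_force: 0.0
```

Run:
```python
import numpy as np
a=np.radians(36.2+np.arange(0,97,6));r=64.4
x=-r*np.cos(a);z=r*np.sin(a)
for i in range(len(a)-1): print(6*i+6,round(-(x[i+1]-x[i])/1000,4),round(-(z[i+1]-z[i])/1000,4))
```

```text
6 -0.0043 -0.0052
12 -0.0048 -0.0047
18 -0.0053 -0.0042
24 -0.0057 -0.0037
30 -0.006 -0.003
36 -0.0063 -0.0024
42 -0.0065 -0.0017
48 -0.0067 -0.001
54 -0.0067 -0.0003
60 -0.0067 0.0004
66 -0.0067 0.0011
72 -0.0065 0.0018
78 -0.0063 0.0024
84 -0.006 0.0031
90 -0.0056 0.0037
96 -0.0052 0.0043
```

{"method": "apply_moves", "body": {
  "targets": [
    [0, 0, 0, 0, 0, 0, 0],
    [0, 0, 0, 0, 0, 0, 0],
    [0, 0, 0, 0, 0, 0, 0],
    [0, 0, 0, 0, 0, 0, 0],
    [0, 0, 0, 0, 0, 0, 0],
    [0, 0, 0, 0, 0, 0, 0],
    [0, 0, 0, 0, 0, 0, 0],
    [0, 0, 0, 0, 0, 0, 0],
    [0, 0, -0.0043, -0.0052, 0, 0, 0],
    [0, 0, -0.0048, -0.0047, 0, 0, 0]
  ]
}}

```text
time_s: 4.57
tcp_pos: [0.5333, 0.2152, 0.1142]
eef_rot: [179.8, -0.0, -79.3]
contact_force: [-9.9, 2.6, 5.2]
gripper_width: 0.0091
gripper_force: 20.0
```

{"method": "apply_moves", "body": {
  "targets": [
    [0, 0, -0.0053, -0.0042, 0, 0, 0],
    [0, 0, -0.0057, -0.0037, 0, 0, 0],
    [0, 0, -0.006, -0.003, 0, 0, 0],
    [0, 0, -0.0063, -0.0024, 0, 0, 0]
  ]
}}

```text
time_s: 4.9
tcp_pos: [0.5573, 0.2195, 0.1287]
eef_rot: [179.9, -0.0, -79.2]
contact_force: [-5.4, -1.2, 4.0]
gripper_width: 0.0088
gripper_force: 20.0
```

{"method": "apply_moves", "body": {
  "targets": [
    [0, 0, -0.0065, -0.0017, 0, 0, 0],
    [0, 0, -0.0067, -0.001, 0, 0, 0],
    [0, 0, -0.0067, -0.0003, 0, 0, 0],
    [0, 0, -0.0067, 0.0004, 0, 0, 0],
    [0, 0, -0.0067, 0.0011, 0, 0, 0],
    [0, 0, -0.0065, 0.0018, 0, 0, 0],
    [0, 0, -0.0063, 0.0024, 0, 0, 0],
    [0, 0, -0.006, 0.0031, 0, 0, 0],
    [0, 0, -0.0056, 0.0037, 0, 0, 0]
  ]
}}

```text
time_s: 5.65
tcp_pos: [0.6155, 0.2307, 0.1182]
eef_rot: [180.0, -0.0, -79.3]
contact_force: [-0.8, -2.4, 0.7]
gripper_width: 0.0091
gripper_force: 20.0
```

{"method": "apply_moves", "body": {
  "targets": [
    [0.22, 0, 0, 0, 0, 0, 0],
    [0.22, 0, 0, 0, 0, 0, 0],
    [0.22, 0, 0, -0.01, 0, 0, 0],
    [0.22, 0, 0, -0.025, 0, 0, 0],
    [0.22, 0, 0, -0.03, 0, 0, 0],
    [0.22, 0, 0, -0.03, 0, 0, 0],
    [0.22, 0, 0, -0.03, 0, 0, 0],
    [0.22, 0, 0, 0, 0, 0, 0],
    [0.22, 0, 0, 0, 0, 0, 0],
    [0.22, 0, 0, 0, 0, 0, 0],
    [0.22, 0, 0, 0, 0, 0, 0],
    [0.22, 0, 0, 0, 0, 0, 0]
  ]
}}

```text
time_s: 6.65
tcp_pos: [0.6142, 0.2306, 0.2428]
eef_rot: [179.9, -0.0, -79.3]
contact_force: [-0.3, -0.2, -0.0]
gripper_width: 0.0193
gripper_force: 0.0
```

Run:
```python
from h import *
c=capture('scene');save(c,'s1');P=pts(c)
ca,sa=np.cos(np.radians(10.9)),np.sin(np.radians(10.9))
d=P[...,:2]-[.5375,.216];bx=d[...,0]*ca+d[...,1]*sa;by=-d[...,0]*sa+d[...,1]*ca
m=(abs(bx)<.034)&(abs(by)<.068)&(P[...,2]>.04)&(P[...,2]<.055)&(c['range_z']>0)
print(m.sum(),np.median(P[m][:,2]));q=np.stack([bx[m],by[m]],-1)
print(np.percentile(q,[2,50,98],axis=0))
print(get_state()['tcp_pos'],get_state()['contact_force'])
```

```text
356 0.04877215385994915
[[-0.03361057 -0.02837079]
 [-0.00409906  0.0044163 ]
 [ 0.02865284  0.04979912]]
[0.61434614 0.2306084  0.24274768] [0.19015422 0.02302079 0.34596867]
```

View pics/s1.png

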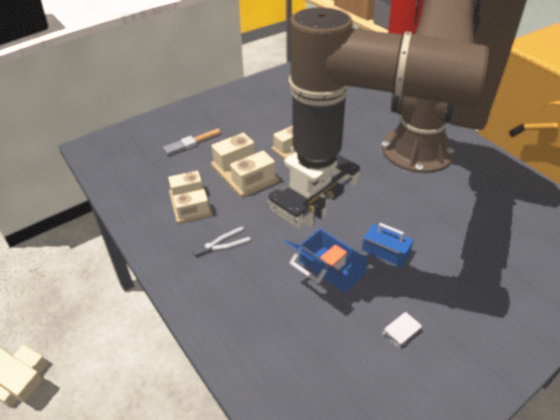

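The lid is fully open and the copper block shows in the box at (333,258). I'll move over the box and turn the tool for the long-side grasp.

{"method": "apply_moves", "body": {
  "targets": [
    [0.22, 0, 0.026, 0, 0, 0, 0],
    [0.22, 0, 0.026, 0, 0, 0, 0],
    [0.22, 0, 0.026, 0, 0, 0, 0],
    [0.7, 0, 0, 0, 0, 0, -0.0772],
    [0.7, 0, 0, 0, 0, 0, -0.0772],
    [0.7, 0, 0, 0, 0, 0, -0.0772],
    [0.7, 0, 0, 0, 0, 0, -0.0772],
    [0.7, 0, 0, 0, 0, 0, -0.0772],
    [0.7, 0, 0, 0, 0, 0, -0.0772],
    [0.7, 0, 0, 0, 0, 0, -0.0772],
    [0.7, 0, 0, 0, 0, 0, -0.0772],
    [0.7, 0, 0, 0, 0, 0, -0.0772],
    [0.7, 0, 0, 0, 0, 0, -0.0772],
    [0.7, 0, 0, 0, 0, 0, -0.0772],
    [0.7, 0, 0, 0, 0, 0, -0.0772],
    [0.7, 0, 0, 0, 0, 0, -0.0772],
    [0.7, 0, 0, 0, 0, 0, 0],
    [0.7, 0, 0, 0, 0, 0, 0]
  ]
}}

```text
time_s: 8.2
tcp_pos: [0.538, 0.2161, 0.2432]
eef_rot: [180.0, 0.0, 10.8]
contact_force: [-0.1, 0.1, -0.1]
gripper_width: 0.0617
gripper_force: 0.0
```

```bash
cat >> h.py <<'E'
def copper(c,x,y,r=.1,zr=(0,.2)):
    P=pts(c);h=cv2.cvtColor(c['frame'],cv2.COLOR_RGB2HSV)
    m=((h[...,0]<16)|(h[...,0]>174))&(h[...,1]>90)&(h[...,2]>60)&(np.hypot(P[...,0]-x,P[...,1]-y)<r)&(c['range_z']>0)&(P[...,2]>zr[0])&(P[...,2]<zr[1])
    m=cv2.morphologyEx(m.astype(np.uint8),cv2.MORPH_OPEN,np.ones((3,3)))>0
    q=P[m];print('copper',m.sum(),np.round(np.percentile(q[:,2],[5,50,95]),4));print(cv2.minAreaRect((q[:,:2]*1000).astype(np.float32)))
    v,u=np.nonzero(m);print('px',u.min(),u.max(),v.min(),v.max())
E
python3 - <<'E'
from h import *
s=get_state();print(s['tcp_pos'],s['eef_rot'],s['time_s'],s['gripper_width'],s['joints'])
for n in['wrist','top']:
    c=capture(n);save(c,n+'2');print(n);copper(c,.537,.216,.1,(.04,.06))
E
```

```text
[0.53798882 0.21612599 0.24315572] [1.79975625e+02 4.54960616e-02 1.08419158e+01] 8.2 0.06168575529879886 [ 4.12038263e+01  1.17609201e+01 -1.18344187e+01 -2.14298917e-03
 -6.64562381e+01  5.96389561e+01]
wrist
copper 72 [0.0466 0.0477 0.049 ]
((508.6392517089844, 217.50698852539062), (4.157371997833252, 23.28369903564453), 10.336470603942871)
px 264 286 213 216
top
copper 32 [0.0465 0.05   0.0542]
((528.435791015625, 222.71397399902344), (42.83992004394531, 13.743219375610352), 0.5171476602554321)
px 203 207 202 215
```

View pics/wrist2.png

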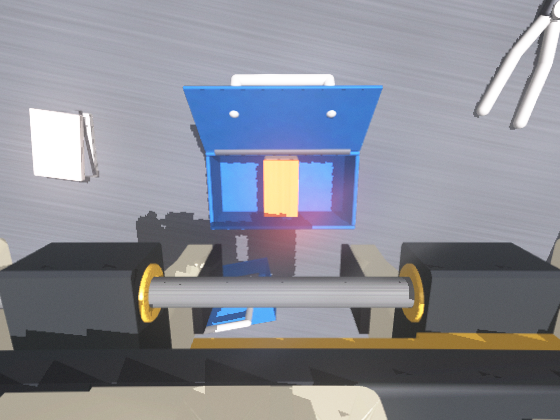

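The wrist view shows the block at columns 264–298, rows 157–216, roughly centred in the box.

```bash
sed -i 's/h\[...,0\]<16/h[...,0]<27/' h.py
python3 - <<'E'
from h import *
c=capture('wrist');copper(c,.537,.216,.1,(.04,.06))
P=pts(c)
for u,v in[(264,185),(298,185),(281,160),(281,214),(281,186)]:print(u,v,P[v,u])
E
```

```text
copper 1552 [0.0463 0.0476 0.0488]
((536.7305297851562, 217.98086547851562), (59.770606994628906, 34.48952865600586), 9.998270034790039)
px 263 297 160 216
264 185 [0.53750973 0.23452215 0.0465575 ]
298 185 [0.53565483 0.19608345 0.00322006]
281 160 [0.56586459 0.22205321 0.04447539]
281 214 [0.50989462 0.21134622 0.04602198]
281 186 [0.53959874 0.21702833 0.04569117]
```

{"method": "apply_moves", "body": {
  "targets": [
    [0.7, -0.001, -0.002, 0.0205, 0, 0, 0],
    [0.7, 0, 0, 0.0205, 0, 0, 0],
    [0.7, 0, 0, 0.0205, 0, 0, 0],
    [0.7, 0, 0, 0.0205, 0, 0, 0],
    [0.7, 0, 0, 0.0205, 0, 0, 0],
    [0.7, 0, 0, 0.0205, 0, 0, 0],
    [0.7, 0, 0, 0.0205, 0, 0, 0],
    [0.7, 0, 0, 0.0205, 0, 0, 0],
    [0.7, 0, 0, 0.0205, 0, 0, 0],
    [0.7, 0, 0, 0.0205, 0, 0, 0],
    [0.7, 0, 0, 0.004, 0, 0, 0],
    [0.7, 0, 0, 0, 0, 0, 0],
    [0, 0, 0, 0, 0, 0, 0],
    [0, 0, 0, 0, 0, 0, 0],
    [0, 0, 0, 0, 0, 0, 0],
    [0, 0, 0, 0, 0, 0, 0],
    [0, 0, 0, 0, 0, 0, 0],
    [0, 0, 0, 0, 0, 0, 0],
    [0, 0, 0, 0, 0, 0, 0]
  ],
  "newtons": 30
}}

```text
time_s: 9.93
tcp_pos: [0.5372, 0.2181, 0.0357]
eef_rot: [-180.0, -0.1, 11.1]
contact_force: [-1.6, -1.0, 6.7]
gripper_width: 0.0355
gripper_force: 30.0
```

{"method": "apply_moves", "body": {
  "targets": [
    [0, 0, 0, -0.008, 0, 0, 0],
    [0, 0, 0, -0.016, 0, 0, 0],
    [0, 0, 0, -0.018, 0, 0, 0],
    [0, 0, 0, -0.018, 0, 0, 0],
    [0, 0, 0, -0.018, 0, 0, 0],
    [0, 0, 0, -0.018, 0, 0, 0],
    [0, 0, 0, -0.018, 0, 0, 0],
    [0, 0, 0, -0.012, 0, 0, 0],
    [0, 0, 0, 0, 0, 0, 0],
    [0, 0, 0, 0, 0, 0, 0]
  ]
}}

```text
time_s: 10.77
tcp_pos: [0.5365, 0.2181, 0.161]
eef_rot: [-179.9, -0.0, 11.0]
contact_force: [0.8, 0.2, -3.4]
gripper_width: 0.0357
gripper_force: 30.0
```

{"method": "apply_moves", "body": {
  "targets": [
    [0, -0.0041, 0.0104, 0, 0, 0, 0],
    [0, -0.0082, 0.0208, 0, 0, 0, 0],
    [0, -0.0082, 0.0208, 0, 0, 0, 0],
    [0, -0.0082, 0.0208, 0, 0, 0, 0],
    [0, -0.0082, 0.0208, 0, 0, 0, 0],
    [0, -0.0082, 0.0208, 0, 0, 0, 0],
    [0, -0.0082, 0.0208, 0, 0, 0, 0],
    [0, -0.0082, 0.0208, 0, 0, 0, 0],
    [0, -0.0082, 0.0208, 0, 0, 0, 0],
    [0, -0.0041, 0.0104, 0, 0, 0, 0],
    [0, 0, 0, 0, 0, 0, 0.0443],
    [0, 0, 0, 0, 0, 0, 0.0443],
    [0, 0, 0, 0, 0, 0, 0.0443],
    [0, 0, 0, 0, 0, 0, 0]
  ]
}}

```text
time_s: 11.93
tcp_pos: [0.4995, 0.0196, 0.1597]
eef_rot: [180.0, 0.1, -1.1]
contact_force: [-0.1, -0.7, -2.7]
gripper_width: 0.0357
gripper_force: 30.0
```

{"method": "apply_moves", "body": {
  "targets": [
    [0, 0, 0, 0.012, 0, 0, 0],
    [0, 0, 0, 0.018, 0, 0, 0],
    [0, 0, 0, 0.018, 0, 0, 0],
    [0, 0, 0, 0.018, 0, 0, 0],
    [0, 0, 0, 0.018, 0, 0, 0],
    [0, 0, 0, 0.018, 0, 0, 0],
    [0, 0, 0, 0.01, 0, 0, 0],
    [0, 0, 0, 0.005, 0, 0, 0],
    [0, 0, 0, 0.003, 0, 0, 0],
    [0, 0, 0, 0.003, 0, 0, 0],
    [0, 0, 0, 0.002, 0, 0, 0],
    [0, 0, 0, 0, 0, 0, 0],
    [0, 0, 0, 0, 0, 0, 0]
  ]
}}

```text
time_s: 13.02
tcp_pos: [0.5005, 0.0202, 0.0361]
eef_rot: [-180.0, -0.0, -0.9]
contact_force: [-0.1, -0.1, -2.9]
gripper_width: 0.0359
gripper_force: 30.0
```

{"method": "apply_moves", "body": {
  "targets": [
    [0, 0, 0, 0.0015, 0, 0, 0],
    [0, 0, 0, 0.0015, 0, 0, 0],
    [0, 0, 0, 0.001, 0, 0, 0],
    [0, 0, 0, 0, 0, 0, 0],
    [0, 0, 0, 0, 0, 0, 0]
  ]
}}

```text
time_s: 13.43
tcp_pos: [0.5003, 0.0201, 0.0317]
eef_rot: [-180.0, -0.0, -0.9]
contact_force: [-0.5, -0.1, -1.7]
gripper_width: 0.0358
gripper_force: 30.0
```

{"method": "apply_moves", "body": {
  "targets": [
    [0, 0, 0, 0.0007, 0, 0, 0],
    [0, 0, 0, 0, 0, 0, 0],
    [0, 0, 0, 0, 0, 0, 0]
  ]
}}

```text
time_s: 13.68
tcp_pos: [0.5003, 0.0202, 0.0317]
eef_rot: [-180.0, -0.0, -0.9]
contact_force: [-3.5, 1.3, 7.0]
gripper_width: 0.0358
gripper_force: 30.0
```

{"method": "apply_moves", "body": {
  "targets": [
    [0.95, 0, 0, 0, 0, 0, 0],
    [0.95, 0, 0, 0, 0, 0, 0],
    [0.95, 0, 0, 0, 0, 0, 0],
    [0.95, 0, 0, 0, 0, 0, 0],
    [0.95, 0, 0, 0, 0, 0, 0],
    [0.95, 0, 0, 0, 0, 0, 0],
    [0.95, 0, 0, -0.01, 0, 0, 0],
    [0.95, 0, 0, -0.025, 0, 0, 0],
    [0.95, 0, 0, -0.025, 0, 0, 0],
    [0.95, 0, 0, -0.025, 0, 0, 0],
    [0.95, 0, 0, -0.025, 0, 0, 0],
    [0.95, 0, 0, -0.025, 0, 0, 0],
    [0.95, 0, 0, -0.015, 0, 0, 0],
    [0.95, 0, 0, 0, 0, 0, 0]
  ]
}}

```text
time_s: 14.85
tcp_pos: [0.5021, 0.0206, 0.1846]
eef_rot: [-179.9, -0.3, -0.9]
contact_force: [0.3, -1.3, 0.0]
gripper_width: 0.0833
gripper_force: 0.0
```

{"method": "apply_moves", "body": {
  "targets": [
    [0.95, 0, 0, 0, 0, 0, 0.0769],
    [0.95, 0, 0, 0, 0, 0, 0.0769],
    [0.95, 0, 0, 0, 0, 0, 0.0769],
    [0.95, 0, 0, 0, 0, 0, 0.0769],
    [0.95, 0, 0, 0, 0, 0, 0.0769],
    [0.95, 0, 0, 0, 0, 0, 0.0769],
    [0.95, 0, 0, 0, 0, 0, 0.0769],
    [0.95, 0, 0, 0, 0, 0, 0.0769],
    [0.95, 0, 0, 0, 0, 0, 0.0769],
    [0.95, 0, 0, 0, 0, 0, 0.0769],
    [0.95, 0, 0, 0, 0, 0, 0.0769],
    [0.95, 0, 0, 0, 0, 0, 0.0769],
    [0.95, 0, 0, 0, 0, 0, 0.0769],
    [0.95, 0, 0, 0, 0, 0, 0],
    [0.95, 0, 0, 0, 0, 0, 0]
  ]
}}

```text
time_s: 16.1
tcp_pos: [0.5, 0.02, 0.1804]
eef_rot: [180.0, -0.0, -90.7]
contact_force: [-0.8, 0.2, -0.1]
gripper_width: 0.0832
gripper_force: 0.0
```

Run:
```python
from h import *
c=capture('wrist');save(c,'w3');copper(c,.5,.02,.1,(.03,.06))
s=get_state();print(s['tcp_pos'],s['eef_rot'],s['joints'])
```

```text
copper 2850 [0.0422 0.0435 0.0447]
((499.449951171875, 20.661130905151367), (36.253719329833984, 59.38979721069336), 89.41908264160156)
px 246 315 182 223
[0.50003752 0.02003368 0.18054596] [ 1.79965199e+02 -1.15764507e-02 -9.06291674e+01] [ 2.48267848e+01  7.25324584e+00 -2.62624544e+01 -5.40194082e-03
 -5.65206984e+01 -2.54529744e+01]
```

View pics/w3.png

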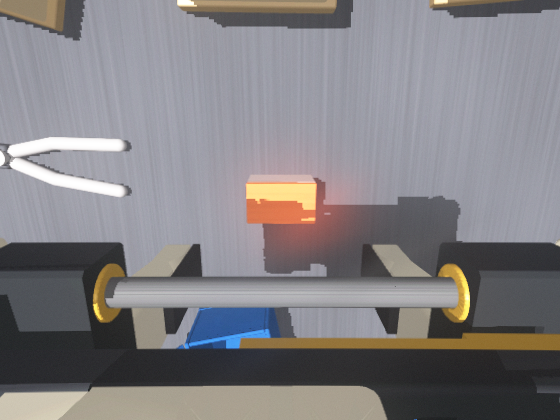

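The block lies flat and centred under the jaws (columns 246–315). I'll take it by its ends.

{"method": "apply_moves", "body": {
  "targets": [
    [0.95, 0, 0, 0.018, 0, 0, 0],
    [0.95, 0, 0, 0.018, 0, 0, 0],
    [0.95, 0, 0, 0.018, 0, 0, 0],
    [0.95, 0, 0, 0.018, 0, 0, 0],
    [0.95, 0, 0, 0.018, 0, 0, 0],
    [0.95, 0, 0, 0.018, 0, 0, 0],
    [0.95, 0, 0, 0.018, 0, 0, 0],
    [0.95, 0, 0, 0.018, 0, 0, 0],
    [0.95, 0, 0, 0.0075, 0, 0, 0],
    [0.95, 0, 0, 0, 0, 0, 0],
    [0, 0, 0, 0, 0, 0, 0],
    [0, 0, 0, 0, 0, 0, 0],
    [0, 0, 0, 0, 0, 0, 0],
    [0, 0, 0, 0, 0, 0, 0],
    [0, 0, 0, 0, 0, 0, 0],
    [0, 0, 0, 0, 0, 0, 0],
    [0, 0, 0, 0, 0, 0, 0]
  ]
}}

```text
time_s: 17.57
tcp_pos: [0.5006, 0.0203, 0.0303]
eef_rot: [-179.9, 0.0, -90.8]
contact_force: [-1.5, 0.5, 7.0]
gripper_width: 0.0597
gripper_force: 30.0
```

{"method": "apply_moves", "body": {
  "targets": [
    [0, 0, 0, -0.008, 0, 0, 0],
    [0, 0, 0, -0.016, 0, 0, 0],
    [0, 0, 0, -0.018, 0, 0, 0],
    [0, 0, 0, -0.018, 0, 0, 0],
    [0, 0, 0, -0.018, 0, 0, 0],
    [0, 0, 0, -0.018, 0, 0, 0],
    [0, 0, 0, -0.018, 0, 0, 0],
    [0, 0, 0, -0.018, 0, 0, 0],
    [0, 0, 0, -0.01, 0, 0, 0],
    [0, 0, 0, 0, 0, 0, 0],
    [0, 0, 0, 0, 0, 0, 0]
  ]
}}

```text
time_s: 18.48
tcp_pos: [0.5, 0.0201, 0.1714]
eef_rot: [-180.0, 0.0, -90.9]
contact_force: [-0.5, 0.3, -3.8]
gripper_width: 0.0596
gripper_force: 30.0
```

Run:
```python
from h import *
s=get_state();print(s['tcp_pos'],s['eef_rot'])
c=capture('wrist');P=pts(c);v=(c['range_z']>0)&(P[...,2]>.07)&(P[...,2]<.09)&(abs(P[...,0]-.515)<.09)&(P[...,1]<-.12)&(P[...,1]>-.34)
k,l=cv2.connectedComponents(v.astype(np.uint8))
for i in range(1,k):
    q=l==i
    if q.sum()>150: print(q.sum(),np.median(P[q][:,2]),cv2.minAreaRect((P[q][:,:2]*1000).astype(np.float32)))
```

```text
[0.49998166 0.02014445 0.17141572] [-1.79976639e+02  4.00514727e-02 -9.08887309e+01]
```

{"method": "apply_moves", "body": {
  "targets": [
    [0, 0.012, 0, 0, 0, 0, 0],
    [0, 0.024, 0, 0, 0, 0, 0],
    [0, 0.024, 0, 0, 0, 0, 0],
    [0, 0.024, 0, 0, 0, 0, 0],
    [0, 0.024, 0, 0, 0, 0, 0],
    [0, 0.02, 0, 0, 0, 0, 0],
    [0, 0.012, 0, 0, 0, 0, 0],
    [0, 0, 0, 0, 0, 0, 0],
    [0, 0, 0, 0, 0, 0, 0]
  ]
}}

```text
time_s: 19.28
tcp_pos: [0.4975, -0.1205, 0.1705]
eef_rot: [179.9, -0.0, -91.0]
contact_force: [0.5, 0.2, -3.2]
gripper_width: 0.0597
gripper_force: 30.0
```

Run:
```python
from h import *
s=get_state();print(s['tcp_pos'],s['eef_rot'])
c=capture('wrist');save(c,'w4');P=pts(c);v=(c['range_z']>0)&(P[...,2]>.068)&(P[...,2]<.09)&(abs(P[...,0]-.515)<.09)&(P[...,1]<-.12)&(P[...,1]>-.34)
k,l=cv2.connectedComponents(v.astype(np.uint8))
for i in range(1,k):
    q=l==i
    if q.sum()>150: print(q.sum(),np.median(P[q][:,2]),cv2.minAreaRect((P[q][:,:2]*1000).astype(np.float32)))
```

```text
[ 0.49747307 -0.12054165  0.17047343] [ 1.79896960e+02 -2.84245288e-03 -9.09742100e+01]
3039 0.07681855390276163 ((514.3296508789062, -257.90570068359375), (7.594348430633545, 114.10640716552734), 88.87846374511719)
15278 0.0776134114564286 ((516.3080444335938, -172.48776245117188), (64.78509521484375, 114.72295379638672), 88.37816619873047)
```

View pics/w4.png

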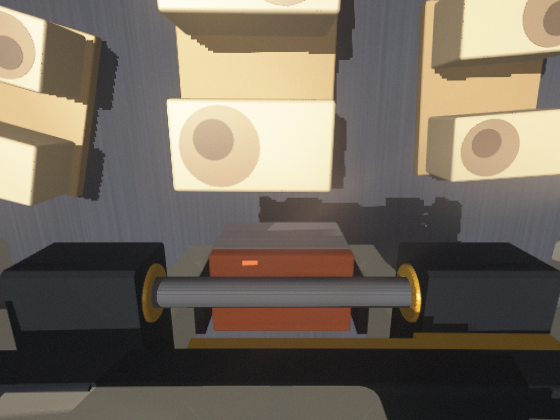

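The near brick is at columns 168–335, rows 100–190, with the gap just beyond it. The gap middle comes out at (0.515, −0.2295), which agrees with the top view.

{"method": "apply_moves", "body": {
  "targets": [
    [0, 0.012, -0.002, 0, 0, 0, 0],
    [0, 0.02, -0.0036, 0, 0, 0, 0],
    [0, 0.0217, -0.004, 0, 0, 0, 0],
    [0, 0.022, -0.004, 0, 0, 0, 0],
    [0, 0.02, -0.0036, 0, 0, 0, 0],
    [0, 0.013, -0.0022, 0, 0, 0, 0.0035],
    [0, 0, 0, 0, 0, 0, 0],
    [0, 0, 0, 0, 0, 0, 0],
    [0, 0, 0, 0, 0, 0, 0]
  ]
}}

```text
time_s: 20.08
tcp_pos: [0.5157, -0.2281, 0.1712]
eef_rot: [180.0, 0.0, -91.2]
contact_force: [0.0, 0.5, -2.6]
gripper_width: 0.0599
gripper_force: 30.0
```

Run:
```python
from h import *
s=get_state();print(s['tcp_pos'],s['eef_rot'])
for n in['scene','wrist']:
    c=capture(n);print(n);copper(c,.515,-.2295,.06,(.16,.21))
    if n=='wrist':
        P=pts(c);v=(c['range_z']>0)&(P[...,2]>.068)&(P[...,2]<.09)&(abs(P[...,0]-.515)<.09)&(P[...,1]<-.25)&(P[...,1]>-.34)
        print(v.sum(),cv2.minAreaRect((P[v][:,:2]*1000).astype(np.float32)))
```

```text
[ 0.51567737 -0.22806515  0.17119435] [ 1.79969587e+02  1.95464925e-02 -9.11734362e+01]
scene
copper 163 [0.1805 0.1843 0.1876]
((517.084228515625, -223.50784301757812), (63.50284957885742, 39.289798736572266), 0.08898185193538666)
px 232 251 117 129
wrist
copper 7174 [0.1801 0.1844 0.1854]
((515.1874389648438, -227.85513305664062), (37.37271499633789, 60.88916778564453), 88.74188995361328)
px 209 354 249 330
15584 ((513.4403686523438, -286.4312744140625), (64.62338256835938, 114.82453155517578), 88.39541625976562)
```

{"method": "apply_moves", "body": {
  "targets": [
    [0, 0.0015, 0, 0.01, 0, 0, 0],
    [0, 0, 0, 0.016, 0, 0, 0],
    [0, 0, 0, 0.016, 0, 0, 0],
    [0, 0, 0, 0.016, 0, 0, 0],
    [0, 0, 0, 0.016, 0, 0, 0],
    [0, 0, 0, 0.016, 0, 0, 0],
    [0, 0, 0, 0.012, 0, 0, 0],
    [0, 0, 0, 0.008, 0, 0, 0],
    [0, 0, 0, 0.006, 0, 0, 0],
    [0, 0, 0, 0.005, 0, 0, 0],
    [0, 0, 0, 0, 0, 0, 0],
    [0, 0, 0, 0, 0, 0, 0]
  ]
}}

```text
time_s: 21.18
tcp_pos: [0.516, -0.2303, 0.0506]
eef_rot: [-180.0, -0.0, -91.2]
contact_force: [-1.2, -0.2, -2.4]
gripper_width: 0.0598
gripper_force: 30.0
```

{"method": "apply_moves", "body": {
  "targets": [
    [0, 0, 0, 0.0015, 0, 0, 0],
    [0, 0, 0, 0.0015, 0, 0, 0],
    [0, 0, 0, 0.001, 0, 0, 0],
    [0, 0, 0, 0.0007, 0, 0, 0],
    [0, 0, 0, 0, 0, 0, 0],
    [0, 0, 0, 0, 0, 0, 0]
  ]
}}

```text
time_s: 21.68
tcp_pos: [0.5158, -0.2304, 0.0458]
eef_rot: [-180.0, -0.0, -91.2]
contact_force: [-0.0, 0.8, -3.4]
gripper_width: 0.0598
gripper_force: 30.0
```

{"method": "apply_moves", "body": {
  "targets": [
    [0, 0, 0, 0.0007, 0, 0, 0],
    [0, 0, 0, 0.0005, 0, 0, 0],
    [0, 0, 0, 0, 0, 0, 0],
    [0, 0, 0, 0, 0, 0, 0]
  ]
}}

```text
time_s: 22.02
tcp_pos: [0.516, -0.2304, 0.0453]
eef_rot: [-180.0, -0.0, -91.2]
contact_force: [-3.0, 2.2, 5.2]
gripper_width: 0.06
gripper_force: 30.0
```

Contact with the slab. Next I'll release and rise.

{"method": "apply_moves", "body": {
  "targets": [
    [0.9, 0, 0, 0, 0, 0, 0],
    [0.9, 0, 0, 0, 0, 0, 0],
    [0.9, 0, 0, 0, 0, 0, 0],
    [0.9, 0, 0, 0, 0, 0, 0],
    [0.9, 0, 0, 0, 0, 0, 0],
    [0.9, 0, 0, -0.01, 0, 0, 0],
    [0.9, 0, 0, -0.02, 0, 0, 0],
    [0.9, 0, 0, -0.025, 0, 0, 0],
    [0.9, 0, 0, -0.025, 0, 0, 0],
    [0.9, 0, 0, -0.025, 0, 0, 0],
    [0.9, 0, 0, -0.025, 0, 0, 0],
    [0.9, 0, 0, -0.02, 0, 0, 0],
    [0.9, 0, 0, 0, 0, 0, 0],
    [0.9, 0, 0, 0, 0, 0, 0]
  ]
}}

```text
time_s: 23.18
tcp_pos: [0.5165, -0.2304, 0.1966]
eef_rot: [-179.8, -0.0, -91.2]
contact_force: [-0.4, 1.1, -1.3]
gripper_width: 0.0788
gripper_force: 0.0
```

{"method": "apply_moves", "body": {
  "targets": [
    [0.9, -0.02, 0, 0, 0, 0, 0],
    [0.9, -0.03, 0, 0, 0, 0, 0],
    [0.9, -0.03, 0, 0, 0, 0, 0],
    [0.9, -0.02, 0, 0, 0, 0, 0],
    [0.9, 0, 0, 0, 0, 0, 0],
    [0.9, 0, 0, 0, 0, 0, 0],
    [0.9, 0, 0, 0, 0, 0, 0]
  ]
}}

```text
time_s: 23.77
tcp_pos: [0.5175, -0.1305, 0.1941]
eef_rot: [179.9, -0.0, -91.2]
contact_force: [0.2, -0.6, 0.5]
gripper_width: 0.079
gripper_force: 0.0
```

Run:
```python
from h import *
s=get_state();print(s['tcp_pos'],s['contact_force'],s['gripper_width'])
c=capture('wrist');copper(c,.515,-.2295,.06,(.03,.09))
c=capture('scene');save(c,'s5')
```

```text
[ 0.51754481 -0.13047618  0.19409467] [ 0.23136856 -0.58518118  0.53975841] 0.07903855785794679
copper 5338 [0.0405 0.0583 0.069 ]
((518.6078491210938, -233.46820068359375), (43.5059700012207, 98.7486801147461), 88.83367919921875)
px 212 338 38 104
```

View pics/s5.png

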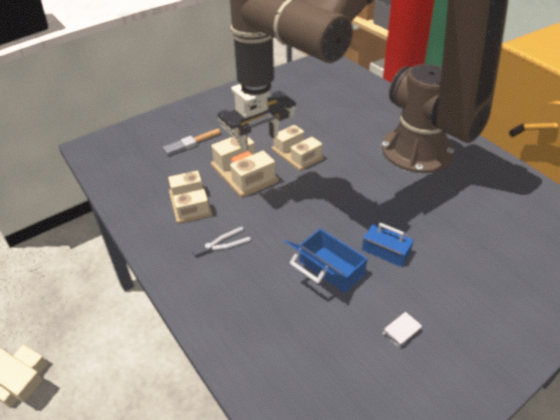

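The scene shows the copper face flat between the bricks at (240,158). The lid is open, the bystanders haven't moved and the gripper is clear.

```bash
python3 -c "
from plant import close_job;print(close_job())"
```

```text
the job is handed in; nothing more can be done
None
```

I handed the job in at about 24 s. The lid stands open, the block lies copper side up on the slab between the bricks, and the gripper is clear; in the last camera view the pliers, plates and brush look unmoved, but no verdict came back.

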